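Weighting the reglued album joint

TASK

The album's spine joint has been reglued and needs even pressure: fetch the third bar weight, the twin of the two already on the pressing board, out of the tray and set it down on the board without dropping it. Nudge the three bars into one straight, closed-up row, each with its long side snug against the board's raised metal edge and no gaps between their ends. Leave the other things in the tray and everything else on the table where it is.

Things in the scene. Friction and masses are not known exactly. Their poses are not given: they have to be found in the camera images.
- press: Closed dark-brown album with a plywood pressing board on it, immovable. Origin on the table under its centre; x towards the spine (away from the robot), y to the left, z up; yaw within 15 degrees. Album 205 x 270 x 34 mm. The board's top is flat, 46 mm above the table, and spans x -102 to +78 mm and y -135 to +135 mm. The raised metal edge is on its far (spine) side.
- lip (a point): Middle of the foot of the raised metal edge: on its inner face, where it meets the board's top (press x = 78, y = 0, z = 46 mm); axes as press. The aluminium edge is 8 mm wide (x 0 to +8), 8 mm high above the board and runs the board's full 270 mm along y. A bar lying snug against it with its long side has its origin at x = -18 mm here.
- tray: Open grey archive-board tray, immovable, 200 (x) x 280 (y) mm outside and 45 mm high, walls and floor 5 mm thick. Origin on the table under its centre, x away from the robot, y to the left, z up, turned at most 15 degrees from the world axes. Six small things stand in it about 84 mm apart in two loose rows of three, in any order, and a clip lies between them; none is taller than 50 mm.
- bar_a: Plain steel bar weight on the pressing board, 36 (x) x 64 (y) x 28 (z) mm, about 0.5 kg, a grey felt band at its foot and a small dark hole in the top. Origin at the centre of its underside. Lies flat, skewed by up to 30 degrees, on the half of the board at negative press y, 40 to 115 mm short of the edge. It slides when pushed with 2 to 5 N and does not roll.
- bar_b: Same bar weight, 36 (x) x 64 (y) x 28 (z) mm, on the half of the board at positive press y, skewed. Origin at the centre of its underside.
- bar_c: The third, same bar weight, 36 (x) x 64 (y) x 28 (z) mm, about 0.5 kg, lying flat somewhere in the tray at any yaw: the only oblong steel block there. Origin at the centre of its underside (5 mm above the table).
- square_weight: Square steel weight in the tray, 40 x 40 x 28 mm, 0.35 kg; origin at the centre of its underside.
- round_weight: Round steel weight in the tray, 42 mm across, 28 mm high, 0.3 kg; origin at the centre of its underside.
- film_can: Aluminium screw-top film can standing in the tray, 36 mm across, 48 mm high; origin at the centre of its underside.
- loupe: Magnifier with clear skirt and black barrel standing in the tray, 46 mm across, 38 mm high; origin at the centre of its underside.
- eraser: White eraser block lying in the tray, 25 (x) x 48 (y) x 16 mm; origin at the centre of its underside.
- clip: Small black fold-back clip lying in the tray, 20 x 18 x 12 mm; origin at the centre of its underside.
- brush: Wooden dusting brush, 230 mm long, lying along y beyond the tray and album; to be left alone.
- paste_jar: White jar, 68 mm across, 85 mm high, left of the brush, beyond the tray and album; to be left alone.
Mind the look-alikes: they are no part of the job. Leave any orange or red look-alike of the bar_b alone. Leave any purple look-alike of the bar_a alone.

How it is judged:
On the way, in this order (a step that is already met when the one before it is completed fails the run):
1. the third bar weight is lifted out of the tray (height (world z) of bar_c above 0.055 m), for 0.1 s.
2. the third bar weight stands on the pressing board, let go (z of bar_c in the frame of lip between -0.004 and 0.004 m and x of bar_c in the frame of lip between -0.18 and 0 m and y of bar_c in the frame of lip between -0.135 and 0.135 m and contact force between the fingers and bar_c below 0.1 N), for 0.2 s.
At the end, for the whole second after the job is handed in: All three bars lie flat and at rest on the board, long sides within 4 mm of the raised metal edge and parallel to it within 4 degrees, centres within 100 mm of its middle, the outer two centres under 135 mm apart (gaps together under 7 mm), in any order (x of bar_a in the frame of lip between -0.022 and -0.015 m and y of bar_a in the frame of lip between -0.1 and 0.1 m and z of bar_a in the frame of lip between -0.004 and 0.004 m and angle between the y axis of each of bar_a, bar_b, bar_c and the y axis of press, either way round below 0.07 rad and angle between each of bar_a, bar_b, bar_c's own z axis and vertical below 0.06 rad and linear speed of each of bar_a, bar_b, bar_c below 0.02 m/s and x of bar_b in the frame of lip between -0.022 and -0.015 m and y of bar_b in the frame of lip between -0.1 and 0.1 m and z of bar_b in the frame of lip between -0.004 and 0.004 m and x of bar_c in the frame of lip between -0.022 and -0.015 m and y of bar_c in the frame of lip between -0.1 and 0.1 m and z of bar_c in the frame of lip between -0.004 and 0.004 m and horizontal distance between bar_a and bar_b below 0.135 m and horizontal distance between each of bar_b, bar_a and bar_c below 0.135 m); the robot touches nothing.
It fails at once if the third bar weight is dropped: it falls free for more than about 2 cm (linear speed of bar_c above 0.6 m/s and contact force between the fingers and bar_c below 0.05 N).
It fails at once if another thing leaves the tray or is lifted out of it ((x of square_weight in the frame of tray above 0.1 m or x of square_weight in the frame of tray below -0.1 m or y of square_weight in the frame of tray above 0.14 m or y of square_weight in the frame of tray below -0.14 m or height (world z) of square_weight above 0.06 m) or (x of round_weight in the frame of tray above 0.1 m or x of round_weight in the frame of tray below -0.1 m or y of round_weight in the frame of tray above 0.14 m or y of round_weight in the frame of tray below -0.14 m or height (world z) of round_weight above 0.06 m) or (x of film_can in the frame of tray above 0.1 m or x of film_can in the frame of tray below -0.1 m or y of film_can in the frame of tray above 0.14 m or y of film_can in the frame of tray below -0.14 m or height (world z) of film_can above 0.06 m) or (x of loupe in the frame of tray above 0.1 m or x of loupe in the frame of tray below -0.1 m or y of loupe in the frame of tray above 0.14 m or y of loupe in the frame of tray below -0.14 m or height (world z) of loupe above 0.06 m) or (x of eraser in the frame of tray above 0.1 m or x of eraser in the frame of tray below -0.1 m or y of eraser in the frame of tray above 0.14 m or y of eraser in the frame of tray below -0.14 m or height (world z) of eraser above 0.06 m) or (x of clip in the frame of tray above 0.1 m or x of clip in the frame of tray below -0.1 m or y of clip in the frame of tray above 0.14 m or y of clip in the frame of tray below -0.14 m or height (world z) of clip above 0.06 m)).
It fails at once if the brush or the jar is shifted by more than 3 cm (distance of any of brush, paste_jar from where it was at the start of the episode above 0.03 m).
It also fails if it takes over 66 s, if anything falls off the work surface, if the arm or the gripper's body presses on something with over 40 N, if the wrist force passes 120 N, or if a joint passes its speed limit or range.

ROBOT

A 6-joint arm with a two-finger parallel gripper is mounted at the origin on the work surface. World frame = base frame: x ahead of the robot, y to its left, z up, the work surface at z = 0. Lengths are in m, angles in rad, forces in N, time in s.
With the tool pointing down it reaches from about 0.375 to 0.975 m from the base axis. Payload 3.8 kg.
Tool frame: the origin (TCP) lies on the centre line of the jaws, within the pads' length; the fingertips stand 17 mm ahead of it and the grasp point (between the pads) lies 2 mm behind it (bot.tip_extent is the distance from the TCP to the fingertips, in m); z points along the fingers, y is the line along which they close (so a half turn about z gives the same grasp; the last joint's range is limited). The gripper opens to 85 mm and grips with 20 to 120 N. Pads are 22 mm wide; open, the fingers measure 114 mm over their backs; the gripper's body (76 mm by 85 mm) begins 54 mm behind the grasp point. The pads swing forward as they close: fully open they stand 13 mm farther back than shut.
Start: joints at [-1.14, 0.264, 1.604, -0, 1.274, -0.037], TCP at [0.304, -0.602, 0.248] pointing down, gripper open.
Joint ranges: [-2.63, 2.63], [-0.94, 2.18], [0.31, 2.57], [-1.31, 4.45], [0, 2.66], [-2.55, 2.55]. Speed limits (rad/s): [2.57, 2.57, 3.14, 3.14, 3.14, 3.14].

INTERFACE

Orientations are given as a rotation vector (axis times angle).
In Python, from workcell import readout, read_camera, finish_job, bot gives the robot as it stands.
- The arm moves only by the tool jog_arm, never from a script. Its argument "deltas" is one flat list of numbers, 7 for each row, row after row: the shift along the tool's x, y, z in m, then the turn, a rotation vector about the tool's x, y, z in degrees, then the gripper command: -1 is shut, 1 is fully open, values between are in proportion. A call has 1 to 8 rows; each row is the pose to reach, as a shift and turn from the pose commanded when the call began, along the tool's axes at that moment; what a row does not reach only later rows make up. A row lasts 1/10 s, in which the tool goes at most 50 mm and 8.59 degrees, less where a joint would pass 70% of its speed; a pose out of reach is approached as far as the arm can. A call with a gripper value outside its range is refused whole. The fingers move at their own pace and stop on an object; "squeeze" is the grip in N (left out, the last holds). Time passes only in rows, so rows that repeat a pose let the fingers close. It gives the time, the measured TCP pose, the force, the opening and the grip force at its end, in the units of the state.
- readout.read_state(): the state, without advancing time (a new reading comes with each control period).
- read_camera(name): name is "scene" or "top" or "wrist"; returns a dict with "color" (400x640x3 uint8, blue, green, red), "fx", "fy", "cx", "cy" (pixels), "origin" and "attitude" of the camera in the world. Camera axes: x right, y down, z forward; pixel columns grow to the right and rows downward; lengths in m; the calibration is good to about 2 mm. A picture is of the moment at which its call begins. There is no depth.
- finish_job(): hands the job in; it is judged then, once.
The state is a dict: "time": time; "q": joint angles; "joint_vel": joint speeds; "joint_torque": joint torques, N m; "tool_pos": TCP position; "tcp_rot": TCP orientation; "wrist_force": force on the tool from outside, world axes, zero at the start; "torque": the same for the moment, N m; "width": opening from 0.0 (shut) to 1.0 (fully open); "grip_force": force on a finger pad.
Only numpy, scipy, OpenCV 4.12 (cv2) and the standard library are available. Lean on these libraries where they do the work, as an engineer would, in place of code of your own. Each camera call takes 0.05 s, during which the arm holds its last target. There are 200 camera calls.

## Working session

There is one attempt and no reset: what is moved stays moved. The work goes in short steps, Python scripts to look and compute and a tool call to move; the robot and the scene stay as the last step left them, time stands still between calls to the robot, and variables do not carry over. Pictures are saved under pics/ and viewed, at most 10 in all, crops included, and the job is handed in when it is done.

Besides the shell and the picture viewer there is one more tool, called after "Emit:" by a JSON object that holds its "fn" and its "kwargs". jog_arm: Moves the arm, as the interface text tells. Its arguments: {"type":"object","properties":{"deltas":{"type":"array"},"squeeze":{"type":"number"}},"required":["deltas"]}

```bash
mkdir -p pics; ls
python3 - <<'E'
from workcell import readout, read_camera, bot
import cv2
print(readout.read_state())
for n in("top","scene"):
    c=read_camera(n); cv2.imwrite(f"pics/{n}0.png",c["color"]); print(n,{k:v for k,v in c.items() if k!="color"})
E
```

```text
pics
{'time': 0.0, 'q': array([-1.13988142e+00,  2.64743575e-01,  1.60537826e+00,  1.45200083e-05,
        1.27370163e+00, -3.69081750e-02]), 'joint_vel': array([-0.00120847, -0.00100965, -0.00041483,  0.0007859 , -0.00104848,
       -0.00129886]), 'joint_torque': array([ 8.49490716e-04, -5.15106869e+01, -3.67315185e+01, -2.52783548e-04,
        1.29845389e-02,  1.55794720e-05]), 'tool_pos': array([ 0.30409429, -0.60184164,  0.24696614]), 'tcp_rot': array([-3.05390906e+00, -7.27657644e-01,  6.64029523e-04]), 'wrist_force': array([-0.09390813, -0.45432424,  0.19095358]), 'torque': array([-0.04304166, -0.02273531,  0.02595175]), 'grip_force': 0.0, 'width': 1.002562502668742}
top {'fx': 460.3138386026796, 'fy': 460.3138386026796, 'cx': 319.56159636891437, 'cy': 199.6629514772301, 'origin': array([0.49740194, 0.05637545, 0.99885378]), 'attitude': array([-2.17245204,  2.2268075 , -0.06322701])}
scene {'fx': 469.73652478800443, 'fy': 469.73652478800443, 'cx': 331.11718227632844, 'cy': 201.3766751363533, 'origin': array([ 0.78090887, -0.39266952,  0.86870236]), 'attitude': array([-2.52282333, -0.58218719,  0.18360989])}
```

View pics/top0.png

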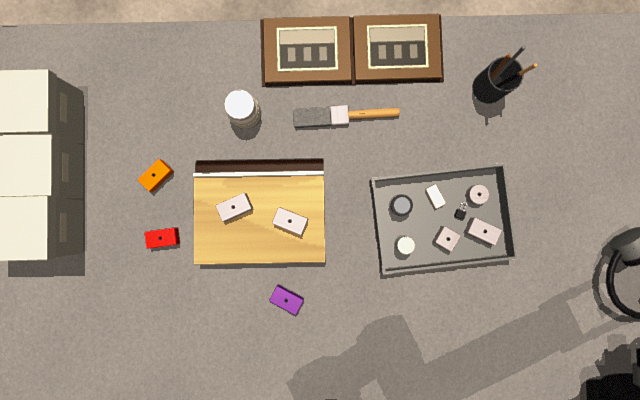

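The top view shows the board (pixels ~194–325 × 160–265) with bar_b at (234,207) and bar_a at (290,221). bar_c is in the tray at (484,231), with the square weight at (447,239) next to it. I'll enlarge these.

Run:
```python
import cv2,numpy as np
i=cv2.imread("pics/top0.png")
a=cv2.resize(i[150:275,188:333],None,fx=4,fy=4,interpolation=cv2.INTER_CUBIC)
cv2.imwrite("pics/board.png",a)
b=cv2.resize(i[160:280,365:520],None,fx=5,fy=5,interpolation=cv2.INTER_CUBIC)
cv2.imwrite("pics/tray.png",b)
```

```text
(no output)
```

View pics/board.png

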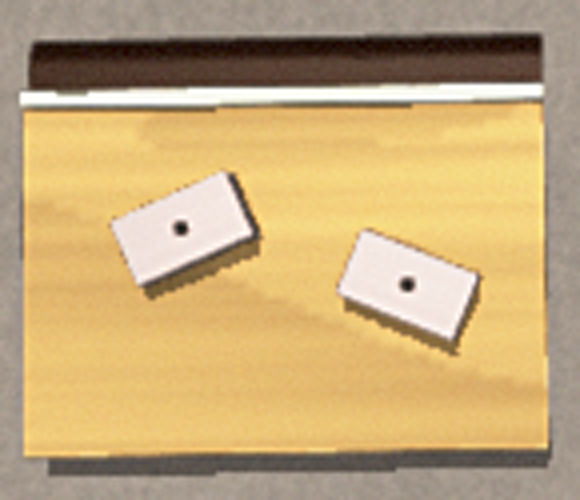

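View pics/tray.png

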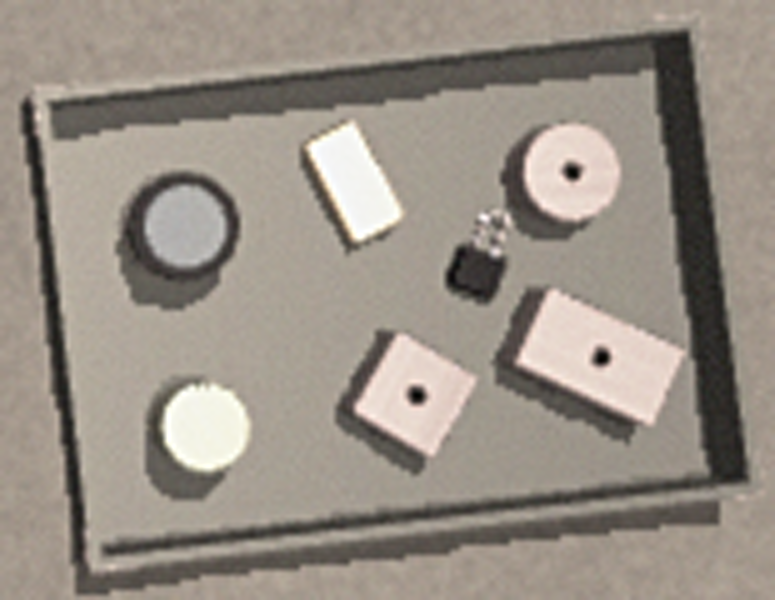

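The crops give the edge foot as (23,107)–(543,100). bar_b's top corners are about (110,223), (227,172), (255,234), (146,286), and bar_a's are (365,230), (480,276), (455,340), (340,290). In the tray crop, bar_c's top corners are (551,289), (686,350), (652,425), (517,363), and the path around it looks clear.

```bash
cat > h.py <<'E'
import numpy as np
from scipy.spatial.transform import Rotation as R
from workcell import readout, read_camera, bot
def world(c,uv,z):
    uv=np.atleast_2d(uv).astype(float)
    d=np.c_[(uv[:,0]-c["cx"])/c["fx"],(uv[:,1]-c["cy"])/c["fy"],np.ones(len(uv))]@R.from_rotvec(c["attitude"]).as_matrix().T
    return (c["origin"]+d*((z-c["origin"][2])/d[:,2])[:,None])[:,:2]
def pix(c,P):
    p=(np.atleast_2d(P)-c["origin"])@R.from_rotvec(c["attitude"]).as_matrix()
    return np.c_[c["fx"]*p[:,0]/p[:,2]+c["cx"],c["fy"]*p[:,1]/p[:,2]+c["cy"]]
def goto(xyz,yaw,pos=None,rv=None):
    """delta (tool axes) from current measured pose to tool-down pose with tool x at yaw(deg)"""
    s=readout.read_state(); p=s["tool_pos"] if pos is None else np.array(pos); A=R.from_rotvec(s["tcp_rot"] if rv is None else rv)
    B=R.from_euler("ZX",[yaw,180],degrees=True)
    return np.r_[A.inv().apply(np.array(xyz)-p)*1000,(A.inv()*B).as_rotvec(degrees=True)].round(1)
E
python3 - <<'E'
from h import *
c=read_camera("top")
S=lambda l,k,o:(np.array(l,float)+.5)/k-.5+np.array(o)
def bar(l,k,o,z):
    w=world(c,S(l,k,o),z); e1=w[1]-w[0]; e2=w[2]-w[1];e3=w[3]-w[2];e4=w[0]-w[3]
    le=(e1-e3)/2; se=(e2-e4)/2
    print(w.mean(0),w[4:] , np.linalg.norm(le),np.linalg.norm(se),"short yaw",np.degrees(np.arctan2(se[1],se[0])),"long yaw",np.degrees(np.arctan2(le[1],le[0])))
O=(188,150)
for l in ([(110,223),(227,172),(255,234),(146,286)],[(365,230),(480,276),(455,340),(340,290)]): bar(l,4,O,.074)
print("holes",world(c,S([(181,228),(407,284)],4,O),.074),world(c,S([(601,357)],5,(365,160)),.033))
bar([(551,289),(686,350),(652,425),(517,363)],5,(365,160),.033)
e=world(c,S([(23,107),(543,100)],4,O),.046);b=world(c,S([(23,457),(548,452)],4,O),.046)
print("lip",e,e.mean(0),np.linalg.norm(e[1]-e[0]),"near",b,b.mean(0),np.linalg.norm(b.mean(0)-e.mean(0)))
d=e[0]-e[1];print("y dir yaw",np.degrees(np.arctan2(d[1],d[0])));d=b[0]-b[1];print(np.degrees(np.arctan2(d[1],d[0])))
print(readout.read_state()["tool_pos"],bot.tip_extent,[x for x in dir(bot) if x[0]!='_'])
E
```

```text
[0.53341012 0.22138541] [] 0.062054699939896964 0.03537452015732667 short yaw -153.93217778715155 long yaw -66.78388230064532
[0.50289941 0.10891697] [] 0.06254159752839175 0.03346169579643359 short yaw 156.75646214096784 long yaw -114.0383732457835
holes [[0.53380627 0.22315329]
 [0.50291759 0.11041401]] [[ 0.47122353 -0.29661456]]
[ 0.47134249 -0.2968232 ] [] 0.061964572109401254 0.0345685617195569 short yaw 153.09427116032876 long yaw -115.99981841890349
lip [[0.59968776 0.30902268]
 [0.59681727 0.03937218]] [0.59825251 0.17419743] 0.2696657806843256 near [[0.41924186 0.31104448]
 [0.41492451 0.04140014]] [0.41708319 0.17622231] 0.18118064063093148
y dir yaw 89.39009722909815
89.08269878723154
[ 0.30415034 -0.60198809  0.24722553] 0.017 ['MotionError', 'tip_extent']
```

Run:
```python
from h import *
print(goto([.4713,-.2967,.12],63.5))
```

```text
[ 2.868e+02 -1.969e+02  1.276e+02 -1.000e-01 -0.000e+00 -3.670e+01]
```

Emit:
{"fn": "jog_arm", "kwargs": {"deltas": [0.287,-0.197,0.127,0,0,-36.7,0.41,0.287,-0.197,0.127,0,0,-36.7,0.41,0.287,-0.197,0.127,0,0,-36.7,0.41,0.287,-0.197,0.127,0,0,-36.7,0.41,0.287,-0.197,0.127,0,0,-36.7,0.41,0.287,-0.197,0.127,0,0,-36.7,0.41,0.287,-0.197,0.127,0,0,-36.7,0.41,0.287,-0.197,0.127,0,0,-36.7,0.41], "squeeze": 40}}

```text
time: 0.95
tool_pos: [0.4716, -0.2928, 0.1189]
tcp_rot: [-2.666, -1.654, 0.001]
wrist_force: [-0.8, -0.3, -0.5]
width: 0.707
grip_force: 0.0
```

Emit:
{"fn": "jog_arm", "kwargs": {"deltas": [0,0,0,0,0,0,0.41,0,0,0,0,0,0,0.41]}}

```text
time: 1.15
tool_pos: [0.4717, -0.2971, 0.1212]
tcp_rot: [-2.67, -1.655, 0.001]
wrist_force: [0.5, -0.6, 0.3]
width: 0.707
grip_force: 0.0
```

Run:
```python
from h import *
import cv2
c=read_camera("wrist"); cv2.imwrite("pics/w1.png",c["color"])
print(goto([.4713,-.2967,.12],63.5),c["origin"],pix(c,[[.4713,-.2967,.033]]),readout.read_state()["width"])
```

```text
[ 0.9 -1.   1.7  0.   0.   0. ] [ 0.50627956 -0.22838688  0.24745582] [[314.63218126 209.77335175]] 0.7079054991681443
```

View pics/w1.png

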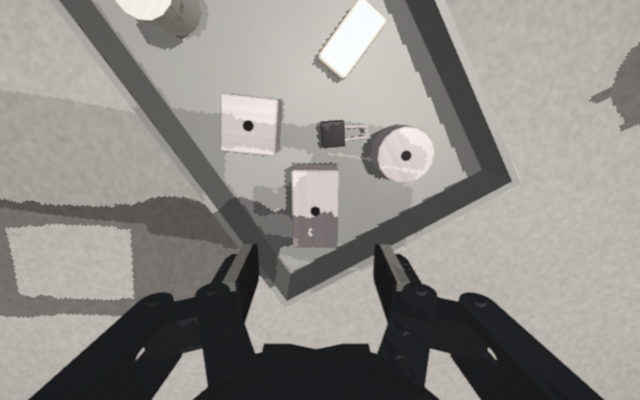

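Run:
```python
from h import *
c=read_camera("top")
w=world(c,(np.array([(25,95),(690,28),(748,488),(90,572)],float)+.5)/5-.5+np.array((365,160)),.045)
print(w,[np.linalg.norm(w[i]-w[i-1]) for i in range(4)])
ctr=np.array([.4713,-.2967]); a=np.radians(63.5); tx=np.array([np.cos(a),np.sin(a)]); ty=np.array([tx[1],-tx[0]])
def dist(p,q,r): e=(r-q)/np.linalg.norm(r-q); return abs(e[0]*(p-q)[1]-e[1]*(p-q)[0])*1000-5
for off in(0,.008):
  for back in(.0385,.0445):
    for s in(-1,1):
      for t in(-.011,.011):
        p=ctr+tx*(off+t)+ty*s*back
        print(off,back,s,t,"near wall %.0f right wall %.0f"%(dist(p,w[2],w[3]),dist(p,w[1],w[2])))
```

```text
[[ 0.58629467 -0.05661707]
 [ 0.60763498 -0.33536236]
 [ 0.41600191 -0.35084266]
 [ 0.38849861 -0.07743201]] [np.float64(0.19888827434647416), np.float64(0.2795609848959504), np.float64(0.19225730665400093), np.float64(0.27479048901102177)]
0 0.0385 -1 -0.011 near wall 17 right wall 55
0 0.0385 -1 0.011 near wall 29 right wall 74
0 0.0385 1 -0.011 near wall 82 right wall 15
0 0.0385 1 0.011 near wall 94 right wall 34
0 0.0445 -1 -0.011 near wall 12 right wall 58
0 0.0445 -1 0.011 near wall 24 right wall 77
0 0.0445 1 -0.011 near wall 87 right wall 12
0 0.0445 1 0.011 near wall 99 right wall 31
0.008 0.0385 -1 -0.011 near wall 21 right wall 62
0.008 0.0385 -1 0.011 near wall 33 right wall 81
0.008 0.0385 1 -0.011 near wall 86 right wall 22
0.008 0.0385 1 0.011 near wall 98 right wall 41
0.008 0.0445 -1 -0.011 near wall 16 right wall 65
0.008 0.0445 -1 0.011 near wall 28 right wall 84
0.008 0.0445 1 -0.011 near wall 91 right wall 19
0.008 0.0445 1 0.011 near wall 103 right wall 38
```

Emit:
{"fn": "jog_arm", "kwargs": {"deltas": [0.001,-0.001,0.04,0,0,0,0.3,0.001,-0.001,0.07,0,0,0,0.3,0.001,-0.001,0.09,0,0,0,0.3,0.001,-0.001,0.09,0,0,0,0.3,0.001,-0.001,0.09,0,0,0,-0.5,0.001,-0.001,0.09,0,0,0,-0.5,0.001,-0.001,0.09,0,0,0,-0.5,0.001,-0.001,0.09,0,0,0,-0.5], "squeeze": 60}}

```text
time: 2.05
tool_pos: [0.4722, -0.2971, 0.0329]
tcp_rot: [2.669, 1.652, 0.001]
wrist_force: [-1.8, -1.6, 2.5]
width: 0.402
grip_force: 63.3
```

Emit:
{"fn": "jog_arm", "kwargs": {"deltas": [0,0,0,0,0,0,-0.5,0,0,0,0,0,0,-0.5]}}

```text
time: 2.25
tool_pos: [0.4722, -0.2971, 0.0329]
tcp_rot: [2.669, 1.652, 0.001]
wrist_force: [-2.2, -3.0, 7.0]
width: 0.403
grip_force: 63.7
```

Emit:
{"fn": "jog_arm", "kwargs": {"deltas": [0,0,-0.01,0,0,0,-0.5,0,0,-0.03,0,0,0,-0.5,0,0,-0.06,0,0,0,-0.5,0,0,-0.09,0,0,0,-0.5,0,0,-0.11,0,0,0,-0.5,0,0,-0.11,0,0,0,-0.5,0,0,-0.11,0,0,0,-0.5]}}

```text
time: 2.95
tool_pos: [0.4708, -0.2951, 0.1406]
tcp_rot: [-2.67, -1.653, 0.0]
wrist_force: [0.2, 1.1, -4.9]
width: 0.403
grip_force: 62.5
```

Run:
```python
from h import *
import cv2
c=read_camera("wrist"); s=cv2.imwrite("pics/w2.png",c["color"])
s=readout.read_state();print(s["tool_pos"],s["wrist_force"],s["width"],s["grip_force"])
print(goto([.579,.175,.12],89.2))
```

```text
[ 0.47006846 -0.29470481  0.13951343] [-0.97871147  0.70064154 -4.85927182] 0.40741078034098327 62.54246234893799
[ 4.690e+02 -1.119e+02  2.030e+01 -2.000e-01 -1.000e-01 -2.570e+01]
```

View pics/w2.png

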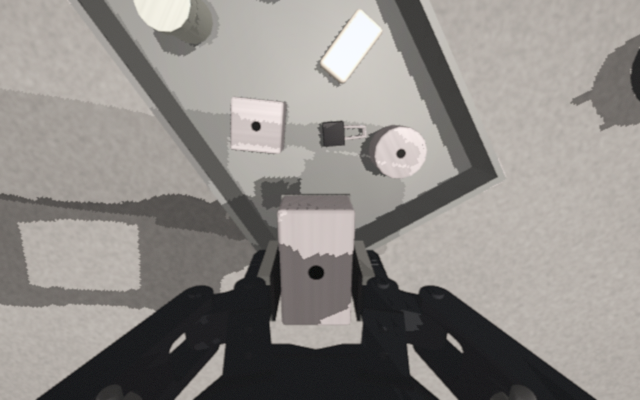

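Run:
```python
from h import *
c=read_camera("wrist")
s=readout.read_state(); A=R.from_rotvec(s["tcp_rot"])
h=world(c,(316,272),s["tool_pos"][2])[0]; print("hole in tool",A.inv().apply(np.r_[h,s["tool_pos"][2]]-s["tool_pos"])*1000)
print(goto([.570,.162,.13],89.2),s["tool_pos"])
```

```text
hole in tool [-0.81005731  0.8361395  -0.00425847]
[ 4.534e+02 -1.139e+02  9.800e+00 -2.000e-01 -1.000e-01 -2.570e+01] [ 0.46972704 -0.2946113   0.13896245]
```

Emit:
{"fn": "jog_arm", "kwargs": {"deltas": [0.04,-0.01,0.001,0,0,-4,-0.5,0.085,-0.021,0.002,0,0,-8,-0.5,0.13,-0.033,0.003,0,0,-12,-0.5,0.175,-0.044,0.004,0,0,-16,-0.5,0.22,-0.055,0.005,0,0,-20,-0.5,0.265,-0.067,0.006,0,0,-25.7,-0.5,0.31,-0.078,0.007,0,0,-25.7,-0.5,0.355,-0.089,0.008,0,0,-25.7,-0.5]}}

```text
time: 3.85
tool_pos: [0.5485, 0.0634, 0.131]
tcp_rot: [-2.235, -2.204, 0.005]
wrist_force: [1.3, -0.6, -4.4]
width: 0.404
grip_force: 62.5
```

Run:
```python
from h import *
for i in range(3): read_camera("wrist")
s=readout.read_state();print(s["tool_pos"],s["width"],s["grip_force"],goto([.570,.162,.13],89.2))
```

```text
[0.54888921 0.06428947 0.1311441 ] 0.4032146206424416 62.45887041091919 [97.9 20.2  1.1 -0.2 -0.   0.3]
```

Emit:
{"fn": "jog_arm", "kwargs": {"deltas": [0.035,0.007,0,0,0,0.3,-0.5,0.07,0.014,0,0,0,0.3,-0.5,0.098,0.02,0.001,0,0,0.3,-0.5,0.098,0.02,0.001,0,0,0.3,-0.5,0.098,0.02,0.02,0,0,0.3,-0.5,0.098,0.02,0.036,0,0,0.3,-0.5,0.098,0.02,0.046,0,0,0.3,-0.5,0.098,0.02,0.046,0,0,0.3,-0.5]}}

```text
time: 4.8
tool_pos: [0.5687, 0.1576, 0.084]
tcp_rot: [-2.242, -2.196, 0.009]
wrist_force: [0.6, -0.5, -4.9]
width: 0.403
grip_force: 62.3
```

Run:
```python
from h import *
import cv2
c=read_camera("top");cv2.imwrite("pics/t3.png",cv2.resize(c["color"][130:290,170:370],None,fx=4,fy=3.75))
c=read_camera("wrist");cv2.imwrite("pics/w3.png",c["color"])
s=readout.read_state();print(s["tool_pos"],s["wrist_force"],goto([.578,.162,.0739],89.2))
```

```text
[0.57098085 0.15849904 0.08669888] [ 0.41298594  0.44821863 -4.77804667] [ 3.6  7.  12.8 -0.1  0.  -0.3]
```

View pics/w3.png

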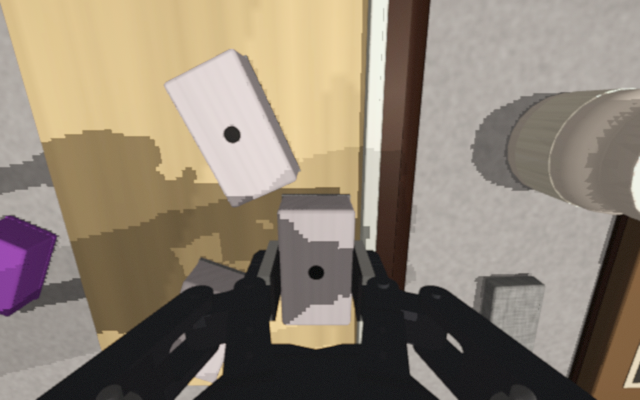

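Emit:
{"fn": "jog_arm", "kwargs": {"deltas": [0,0,0.004,0,0,0,-0.5,0,0,0.008,0,0,0,-0.5,0,0,0.0105,0,0,0,-0.5,0,0,0.0105,0,0,0,-0.5]}}

```text
time: 5.3
tool_pos: [0.571, 0.1593, 0.0764]
tcp_rot: [-2.242, -2.2, 0.001]
wrist_force: [0.0, 0.1, -5.1]
width: 0.403
grip_force: 62.4
```

Run:
```python
from h import *
for i in range(4):
  s=readout.read_state();print(s["tool_pos"].round(4),s["wrist_force"].round(1));read_camera("top")
```

```text
[0.571  0.1593 0.0764] [ 0.   0.1 -5.1]
[0.5712 0.1593 0.0766] [ 0.2 -0.  -4.3]
[0.5713 0.1593 0.0768] [ 0.2 -0.9 -5.8]
[0.5714 0.1593 0.0769] [ 1.  -0.4 -5.1]
```

Emit:
{"fn": "jog_arm", "kwargs": {"deltas": [0,0,0.002,0,0,0,-0.5,0,0,0.003,0,0,0,-0.5,0,0,0.003,0,0,0,-0.5,0,0.002,0.003,0,0,0,-0.5,0,0.004,0.003,0,0,0,-0.5,0,0.005,0.003,0,0,0,-0.5,0,0.005,0.003,0,0,0,-0.5]}}

```text
time: 6.2
tool_pos: [0.5767, 0.1592, 0.0739]
tcp_rot: [2.243, 2.2, 0.001]
wrist_force: [-1.7, 0.1, -1.2]
width: 0.405
grip_force: 62.8
```

Emit:
{"fn": "jog_arm", "kwargs": {"deltas": [0,0.001,0,0,0,0,-0.5,0,0.002,0,0,0,0,-0.5,0,0.002,0,0,0,0,-0.5]}}

```text
time: 6.5
tool_pos: [0.5785, 0.1591, 0.0739]
tcp_rot: [2.243, 2.2, 0.0]
wrist_force: [-2.8, -0.1, 0.0]
width: 0.403
grip_force: 63.0
```

Emit:
{"fn": "jog_arm", "kwargs": {"deltas": [0,0.001,0,0,0,0,-0.5,0,0.002,0,0,0,0,-0.5,0,0.002,0,0,0,0,-0.5]}}

```text
time: 6.8
tool_pos: [0.5788, 0.1591, 0.074]
tcp_rot: [-2.241, -2.198, 0.004]
wrist_force: [-7.7, 0.9, 5.4]
width: 0.408
grip_force: 63.7
```

Emit:
{"fn": "jog_arm", "kwargs": {"deltas": [0,0,0,0,0,0,0.1,0,0,0,0,0,0,0.3,0,0,0,0,0,0,0.3,0,0,0,0,0,0,0.3,0,0,-0.02,0,0,0,0.3,0,0,-0.05,0,0,0,0.3,0,0,-0.09,0,0,0,0.3,0,0,-0.09,0,0,0,0.3]}}

```text
time: 7.6
tool_pos: [0.5851, 0.1601, 0.1708]
tcp_rot: [2.238, 2.195, 0.017]
wrist_force: [-0.2, 0.2, 0.4]
width: 0.648
grip_force: 0.0
```

Run:
```python
from h import *
import cv2
read_camera("wrist");c=read_camera("wrist");cv2.imwrite("pics/w4.png",c["color"])
s=readout.read_state();print(s["tool_pos"],s["width"])
print("b",pix(c,[[.5336,.2225,.074]]),"a",pix(c,[[.503,.1097,.074]]))
```

```text
[0.58178126 0.15931788 0.16569665] 0.6530055270958969
b [[243.93540721 127.56282387]] a [[219.92501368 265.61559996]]
```

View pics/w4.png

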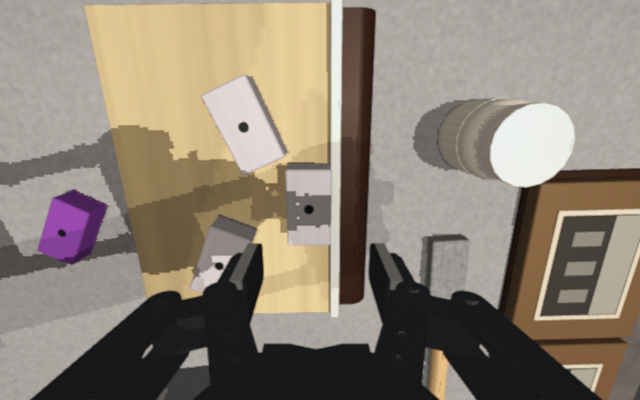

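Run:
```python
from h import *
c=read_camera("wrist"); print("c",world(c,(308,209.5),.074),"b",world(c,(243.5,127),.074),"a",world(c,(219.5,266),.074))
print(readout.read_state()["tool_pos"],goto([.5336,.2225,.125],114.6))
```

```text
c [[0.5764807  0.15854397]] b [[0.5316978  0.22255423]] a [[0.50120199 0.11001935]]
[0.58047412 0.15905059 0.16391164] [ 62.5 -48.1  38.9   0.    0.  -25.7]
```

Emit:
{"fn": "jog_arm", "kwargs": {"deltas": [0.0625,-0.048,0.01,0,0,-25.5,0.3,0.0625,-0.048,0.02,0,0,-25.5,0.3,0.0625,-0.048,0.039,0,0,-25.5,0.3,0.0625,-0.048,0.039,0,0,-25.5,0.3,0.0625,-0.048,0.039,0,0,-25.5,0.3,0.0625,-0.048,0.039,0,0,-25.5,0.3,0.0625,-0.048,0.039,0,0,-25.5,0.3]}}

```text
time: 8.45
tool_pos: [0.5346, 0.2222, 0.1256]
tcp_rot: [1.704, 2.638, 0.002]
wrist_force: [-0.9, 0.1, 0.6]
width: 0.653
grip_force: 0.0
```

Run:
```python
from h import *
print(readout.read_state()["tool_pos"],goto([.5336,.2225,.074],114.6))
```

```text
[0.53455941 0.22222274 0.12559913] [ 0.7 -0.8 51.6  0.1  0.  -0.3]
```

Emit:
{"fn": "jog_arm", "kwargs": {"deltas": [0.0005,-0.001,0.025,0,0,0,0.3,0.0005,-0.001,0.042,0,0,0,0.3,0.0005,-0.001,0.05,0,0,0,0.3,0.0005,-0.001,0.0515,0,0,0,0.3,0.0005,-0.001,0.0515,0,0,0,0,0.0005,-0.001,0.0515,0,0,0,-0.2,0.0005,-0.001,0.0515,0,0,0,-0.5,0.0005,-0.001,0.0515,0,0,0,-0.5], "squeeze": 40}}

```text
time: 9.25
tool_pos: [0.5332, 0.2227, 0.0745]
tcp_rot: [1.701, 2.64, 0.002]
wrist_force: [-0.6, -1.4, 4.4]
width: 0.41
grip_force: 41.3
```

Run:
```python
from h import *
s=readout.read_state()
print(s["tool_pos"],s["width"],s["grip_force"],s["wrist_force"],goto([.570,.226,.0745],89.2))
```

```text
[0.53322443 0.22267197 0.07454209] 0.41030128386429554 41.28086507320404 [-0.55920833 -1.44962326  4.41957573] [-12.2  34.9   0.1   0.1  -0.   25.2]
```

Emit:
{"fn": "jog_arm", "kwargs": {"deltas": [0.0,0.0,-0.004,0,0,0,-0.5,0.005,0.002,-0.004,0,0,8,-0.5,0.005,0.002,-0.004,0,0,16,-0.5,0.005,0.002,-0.004,0,0,25.2,-0.5,0.0,0.013,-0.004,0,0,25.2,-0.5,-0.005,0.024,-0.004,0,0,25.2,-0.5,-0.0105,0.0355,-0.003,0,0,25.2,-0.5,-0.0105,0.0355,-0.003,0,0,25.2,-0.5]}}

```text
time: 10.05
tool_pos: [0.572, 0.2277, 0.0765]
tcp_rot: [2.235, 2.206, 0.004]
wrist_force: [0.9, -0.3, -4.4]
width: 0.409
grip_force: 40.9
```

Run:
```python
from h import *
c=read_camera("wrist")
c=read_camera("wrist")
s=readout.read_state()
print(s["tool_pos"],s["width"],s["wrist_force"],goto([.579,.226,.0735],89.2))
```

```text
[0.56956442 0.22743843 0.07598246] 0.4122187460929761 [-0.49075397 -0.36450569 -6.21081585] [-1.3  9.5  2.5 -0.   0.   0. ]
```

Lower, then slide in to the edge.

Emit:
{"fn": "jog_arm", "kwargs": {"deltas": [0,0,0.0015,0,0,0,-0.5,0,0,0.002,0,0,0,-0.5,0,0.003,0.002,0,0,0,-0.5,0,0.005,0.002,0,0,0,-0.5,0,0.007,0.002,0,0,0,-0.5,0,0.009,0.002,0,0,0,-0.5,0,0.009,0.002,0,0,0,-0.5]}}

```text
time: 10.85
tool_pos: [0.5785, 0.2277, 0.0746]
tcp_rot: [2.237, 2.206, 0.001]
wrist_force: [-2.5, 0.3, 0.9]
width: 0.407
grip_force: 41.6
```

Emit:
{"fn": "jog_arm", "kwargs": {"deltas": [0,0.001,0,0,0,0,-0.5,0,0.002,0,0,0,0,-0.5,0,0.002,0,0,0,0,-0.5]}}

```text
time: 11.15
tool_pos: [0.5788, 0.2276, 0.0746]
tcp_rot: [-2.235, -2.205, 0.004]
wrist_force: [-7.1, -0.5, 5.5]
width: 0.415
grip_force: 42.0
```

Emit:
{"fn": "jog_arm", "kwargs": {"deltas": [-0.001,-0.001,0,0,0,0,-0.5,-0.002,-0.001,0,0,0,0,-0.5,-0.003,-0.001,0,0,0,0,-0.5,-0.003,-0.001,0,0,0,0,-0.5]}}

```text
time: 11.55
tool_pos: [0.5787, 0.2263, 0.0746]
tcp_rot: [-2.235, -2.204, -0.003]
wrist_force: [-4.5, 5.7, 0.6]
width: 0.408
grip_force: 41.3
```

Emit:
{"fn": "jog_arm", "kwargs": {"deltas": [-0.001,0,0,0,0,0,-0.5,-0.002,0,0,0,0,0,-0.5,-0.002,0,0,0,0,0,-0.5]}}

```text
time: 11.85
tool_pos: [0.5787, 0.2244, 0.0746]
tcp_rot: [-2.235, -2.205, -0.003]
wrist_force: [-4.5, 5.8, 0.9]
width: 0.414
grip_force: 41.3
```

Emit:
{"fn": "jog_arm", "kwargs": {"deltas": [-0.001,0,0,0,0,0,-0.5,-0.002,0,0,0,0,0,-0.5,-0.002,0,0,0,0,0,-0.5]}}

```text
time: 12.15
tool_pos: [0.5787, 0.2224, 0.0746]
tcp_rot: [-2.235, -2.205, -0.003]
wrist_force: [-4.9, 6.3, 1.2]
width: 0.407
grip_force: 41.3
```

Emit:
{"fn": "jog_arm", "kwargs": {"deltas": [-0.001,0,0,0,0,0,-0.5,-0.003,0,0,0,0,0,-0.5,-0.004,0,0,0,0,0,-0.5,-0.004,0,0,0,0,0,-0.5]}}

```text
time: 12.55
tool_pos: [0.5787, 0.2191, 0.0746]
tcp_rot: [-2.235, -2.204, -0.005]
wrist_force: [-4.9, 8.0, 0.2]
width: 0.412
grip_force: 41.2
```

Emit:
{"fn": "jog_arm", "kwargs": {"deltas": [0,0,0,0,0,0,0.1,0,0,0,0,0,0,0.3,0,0,0,0,0,0,0.3,0,0,0,0,0,0,0.3,0,0,-0.02,0,0,0,0.3,0,0,-0.04,0,0,0,0.3,0,0,-0.06,0,0,0,0.3,0,0,-0.06,0,0,0,0.3]}}

```text
time: 13.35
tool_pos: [0.5817, 0.2171, 0.138]
tcp_rot: [2.235, 2.203, 0.01]
wrist_force: [0.1, 0.1, -0.0]
width: 0.651
grip_force: 0.0
```

Run:
```python
from h import *
s=readout.read_state()
print(s["tool_pos"],s["width"],goto([.503,.110,.135],66.4))
```

```text
[0.58174563 0.21705198 0.13795806] 0.6506451412656731 [-108.2  -77.2    2.2    0.4   -0.2   22.8]
```

Now bar_a.

Emit:
{"fn": "jog_arm", "kwargs": {"deltas": [-0.108,-0.077,0.003,0,0,22.8,0.3,-0.108,-0.077,0.003,0,0,22.8,0.3,-0.108,-0.077,0.003,0,0,22.8,0.3,-0.108,-0.077,0.003,0,0,22.8,0.3,-0.108,-0.077,0.003,0,0,22.8,0.3,-0.108,-0.077,0.003,0,0,22.8,0.3]}}

```text
time: 13.95
tool_pos: [0.5014, 0.1101, 0.1313]
tcp_rot: [2.628, 1.721, 0.002]
wrist_force: [0.8, 0.1, 1.2]
width: 0.65
grip_force: 0.0
```

Run:
```python
from h import *
import cv2
read_camera("wrist")
c=read_camera("wrist");cv2.imwrite("pics/w5.png",c["color"])
s=readout.read_state()
print(s["tool_pos"],goto([.503,.110,.0745],66.4),pix(c,[.503,.11,.074]))
```

```text
[0.5014671  0.11039963 0.13139724] [ 0.2  1.5 56.9  0.  -0.   0.1] [[317.28857693 225.05971659]]
```

View pics/w5.png

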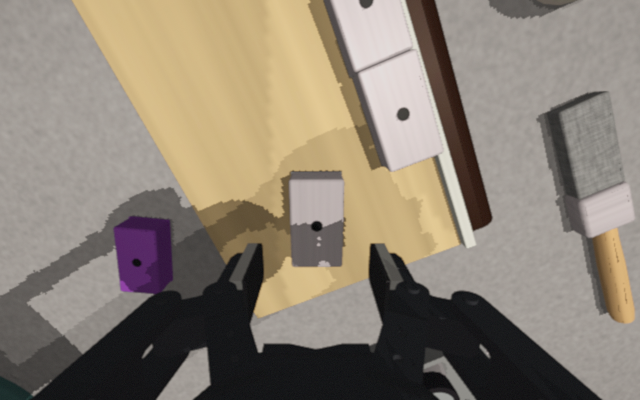

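bar_b and bar_c are snug to the edge with no gap, joining near (385,58). bar_a's hole at (317,226) is where predicted, so I'll descend.

Emit:
{"fn": "jog_arm", "kwargs": {"deltas": [0,0.0015,0.03,0,0,0,0.3,0,0.0015,0.048,0,0,0,0.3,0,0.0015,0.055,0,0,0,0.3,0,0.0015,0.057,0,0,0,0.3,0,0.0015,0.057,0,0,0,0,0,0.0015,0.057,0,0,0,-0.2,0,0.0015,0.057,0,0,0,-0.5,0,0.0015,0.057,0,0,0,-0.5]}}

```text
time: 14.85
tool_pos: [0.5027, 0.1094, 0.0753]
tcp_rot: [2.628, 1.72, 0.003]
wrist_force: [-0.7, 1.6, 2.4]
width: 0.411
grip_force: 41.2
```

Run:
```python
from h import *
c=read_camera("wrist")
s=readout.read_state()
print("c",world(c,(403,114),.074))
print(s["tool_pos"],s["width"],s["grip_force"],s["wrist_force"],goto([.570,.086,.0765],89.2))
```

```text
c [[0.5659216  0.16206966]]
[0.50271885 0.10940061 0.07530997] 0.41392081582147905 41.25455439090729 [-0.00856848  2.91819139  2.40628689] [  5.5  71.   -1.1   0.1  -0.1 -22.8]
```

Emit:
{"fn": "jog_arm", "kwargs": {"deltas": [0,0,-0.004,0,0,0,-0.5,-0.008,0.008,-0.004,0,0,-8,-0.5,-0.016,0.016,-0.004,0,0,-16,-0.5,-0.014,0.026,-0.004,0,0,-22.8,-0.5,-0.006,0.041,-0.004,0,0,-22.8,-0.5,0.0,0.056,-0.004,0,0,-22.8,-0.5,0.0055,0.071,-0.002,0,0,-22.8,-0.5,0.0055,0.071,-0.002,0,0,-22.8,-0.5]}}

```text
time: 15.7
tool_pos: [0.5701, 0.0851, 0.0758]
tcp_rot: [2.237, 2.205, -0.0]
wrist_force: [0.0, 0.3, -4.3]
width: 0.408
grip_force: 41.1
```

Run:
```python
from h import *
c=read_camera("wrist")
c=read_camera("wrist")
s=readout.read_state()
print(s["tool_pos"],s["width"],s["wrist_force"],goto([.579,.085,.0745],89.2))
```

```text
[0.56806142 0.08528341 0.07543631] 0.40560894573692835 [ 0.69250214 -0.17851871 -5.52849148] [-0.1 10.9  0.9 -0.1  0.  -0. ]
```

Emit:
{"fn": "jog_arm", "kwargs": {"deltas": [0,0.002,0.001,0,0,0,-0.5,0,0.004,0.0015,0,0,0,-0.5,0,0.006,0.0015,0,0,0,-0.5,0,0.008,0.0015,0,0,0,-0.5,0,0.01,0.0015,0,0,0,-0.5,0,0.011,0.0015,0,0,0,-0.5,0,0.011,0.0015,0,0,0,-0.5]}}

```text
time: 16.5
tool_pos: [0.5784, 0.0855, 0.0754]
tcp_rot: [-2.235, -2.205, 0.003]
wrist_force: [-5.7, 0.9, 3.7]
width: 0.412
grip_force: 42.3
```

Emit:
{"fn": "jog_arm", "kwargs": {"deltas": [0,0.001,0,0,0,0,-0.5,0,0.002,0,0,0,0,-0.5,0,0.002,0,0,0,0,-0.5]}}

```text
time: 16.8
tool_pos: [0.5785, 0.0855, 0.0754]
tcp_rot: [-2.233, -2.203, 0.008]
wrist_force: [-10.6, -0.3, 8.8]
width: 0.407
grip_force: 42.8
```

Emit:
{"fn": "jog_arm", "kwargs": {"deltas": [0,-0.002,0,0,0,0,-0.5,0.001,-0.002,0,0,0,0,-0.5,0.002,-0.002,0,0,0,0,-0.5,0.003,-0.002,0,0,0,0,-0.5,0.003,-0.002,0,0,0,0,-0.5]}}

```text
time: 17.3
tool_pos: [0.5784, 0.0861, 0.0754]
tcp_rot: [2.235, 2.207, -0.008]
wrist_force: [-7.9, -9.1, 6.2]
width: 0.412
grip_force: 42.5
```

Emit:
{"fn": "jog_arm", "kwargs": {"deltas": [0.001,0,0,0,0,0,-0.5,0.002,0,0,0,0,0,-0.5,0.002,0,0,0,0,0,-0.5]}}

```text
time: 17.6
tool_pos: [0.5785, 0.0878, 0.0754]
tcp_rot: [2.235, 2.207, -0.009]
wrist_force: [-6.4, -10.2, 6.4]
width: 0.412
grip_force: 42.6
```

Emit:
{"fn": "jog_arm", "kwargs": {"deltas": [0.001,0,0,0,0,0,-0.5,0.002,0,0,0,0,0,-0.5,0.003,0,0,0,0,0,-0.5,0.003,0,0,0,0,0,-0.5]}}

```text
time: 18.0
tool_pos: [0.5785, 0.0907, 0.0754]
tcp_rot: [2.235, 2.207, -0.009]
wrist_force: [-6.4, -9.7, 5.6]
width: 0.413
grip_force: 42.6
```

Emit:
{"fn": "jog_arm", "kwargs": {"deltas": [0.001,0,0,0,0,0,-0.5,0.002,0,0,0,0,0,-0.5,0.003,0,0,0,0,0,-0.5,0.003,0,0,0,0,0,-0.5]}}

```text
time: 18.4
tool_pos: [0.5785, 0.0918, 0.0754]
tcp_rot: [2.233, 2.206, -0.012]
wrist_force: [-7.4, -17.2, 7.6]
width: 0.411
grip_force: 42.6
```

Emit:
{"fn": "jog_arm", "kwargs": {"deltas": [0.001,0,0,0,0,0,-0.5,0.002,0,0,0,0,0,-0.5,0.002,0,0,0,0,0,-0.5]}}

```text
time: 18.7
tool_pos: [0.5785, 0.0936, 0.0754]
tcp_rot: [2.233, 2.206, -0.013]
wrist_force: [-7.8, -17.3, 9.0]
width: 0.406
grip_force: 42.7
```

Emit:
{"fn": "jog_arm", "kwargs": {"deltas": [0,0,0,0,0,0,0.1,0,0,0,0,0,0,0.3,0,0,0,0,0,0,0.3,0,0,0,0,0,0,0.3,0,0,-0.02,0,0,0,0.3,0,0,-0.06,0,0,0,0.3,0,0,-0.1,0,0,0,0.3,0,0,-0.14,0,0,0,0.3]}}

```text
time: 19.5
tool_pos: [0.58, 0.0988, 0.216]
tcp_rot: [-2.236, -2.206, 0.0]
wrist_force: [0.0, 0.4, 0.1]
width: 0.653
grip_force: 0.0
```

Emit:
{"fn": "jog_arm", "kwargs": {"deltas": [-0.04,-0.04,0,0,0,0,0.3,-0.08,-0.08,0,0,0,0,0.3,-0.12,-0.12,0,0,0,0,0.3,-0.16,-0.12,0,0,0,0,0.3,-0.16,-0.12,0,0,0,0,0.3,-0.16,-0.12,0,0,0,0,0.3,-0.16,-0.12,0,0,0,0,0.3]}}

```text
time: 20.2
tool_pos: [0.4586, -0.0593, 0.215]
tcp_rot: [2.237, 2.206, 0.002]
wrist_force: [-0.9, 0.4, 0.3]
width: 0.648
grip_force: 0.0
```

Run:
```python
from h import *
import cv2
c=read_camera("top");cv2.imwrite("pics/t5.png",cv2.resize(c["color"][150:275,188:333],None,fx=4,fy=4,interpolation=cv2.INTER_CUBIC))
print(readout.read_state()["tool_pos"],readout.read_state()["time"])
```

```text
[ 0.45873789 -0.05893231  0.21488611] 20.25
```

View pics/t5.png

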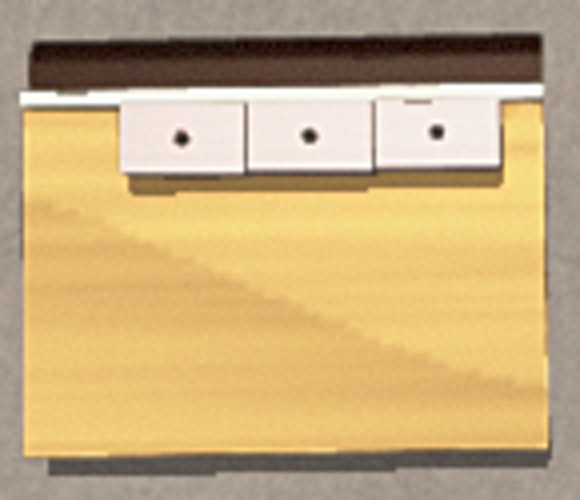

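The three bars form a closed row along the edge, with holes at (181,137), (309,135) and (437,131). One numeric check before handing in.

Run:
```python
from h import *
c=read_camera("top")
S=lambda l:(np.array(l,float)+.5)/4-.5+np.array((188,150))
h=world(c,S([(181,137.5),(309,134.8),(437,131.7)]),.074); e=world(c,S([(23,107),(543,100)]),.046)
n=(e[0]-e[1])/np.linalg.norm(e[0]-e[1]);x=np.array([n[1],-n[0]])
print([((p-e.mean(0))@x*1000,(p-e.mean(0))@n*1000) for p in h],np.linalg.norm(h[2]-h[0]),np.linalg.norm(h[1]-h[0]))
k=world(c,S([(121,174),(501,166)]),.074);d=k[0]-k[1];print(np.degrees(np.arctan2(d[1],d[0])))
```

```text
[(np.float64(-19.40597141732897), np.float64(48.04679833872963)), (np.float64(-18.921426892484863), np.float64(-16.308425528662312)), (np.float64(-18.234250182660485), np.float64(-80.73762462194041))] 0.12878975319474964 0.06435704796227597
89.81032593886347
```

Every value is within tolerance: x is −18.2 to −19.4 mm, the outer centres are 128.8 mm apart, and the largest |y| is 81 mm.

```bash
python3 -c "
from workcell import finish_job
print(finish_job())"
```

```text
the job is handed in; nothing more can be done
None
```

I handed in the job with all three bars in one closed row against the metal edge: in the last image, outer centres were 129 mm apart and long sides about 1.5 mm or less from the edge. No verdict was returned.

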